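Put the lids on the crucibles

TASK

The four clean porcelain crucibles are to be covered before they go back into store: put on each crucible the lid of its own size (smallest lid on the smallest crucible and so on up to the largest), button up, level and centred so that the mouth is closed all round. Set the lids down without dropping them, leave the crucibles standing upright where they are, and do not disturb the brown bottle and the flask.

Things in the scene. Friction and masses are not known exactly. Their poses are not given: they have to be found in the camera images.
- crucible_1: The smallest of four open white porcelain crucibles (plain round cups, wider at the top), loose, standing on the bench: 32 mm across the rim outside, 19 mm across the foot, 26 mm high, walls 3.5 mm. Origin: centre of its underside, z up; the rim is 26 mm above it.
- crucible_2: The second smallest of four open white porcelain crucibles (plain round cups, wider at the top), loose, standing on the bench: 45 mm across the rim outside, 26 mm across the foot, 34 mm high, walls 3.5 mm. Origin: centre of its underside, z up; the rim is 34 mm above it.
- crucible_3: The second largest of four open white porcelain crucibles (plain round cups, wider at the top), loose, standing on the bench: 58 mm across the rim outside, 34 mm across the foot, 42 mm high, walls 3.5 mm. Origin: centre of its underside, z up; the rim is 42 mm above it.
- crucible_4: The largest of four open white porcelain crucibles (plain round cups, wider at the top), loose, standing on the bench: 71 mm across the rim outside, 41 mm across the foot, 50 mm high, walls 3.5 mm. Origin: centre of its underside, z up; the rim is 50 mm above it.
- lid_1: The smallest of four white porcelain crucible lids, loose, lying on the bench right way up: a round plate 41 mm across with a flat underside, 3 mm thick at the edge and 5 mm at the middle, with a round button in the centre on a 9 mm neck; the button's head is 14 mm across and runs from 9 to 18 mm above the underside. It belongs to the smallest crucible (32 mm across the rim). Origin: centre of its underside, z up through the button.
- lid_2: The second smallest of four white porcelain crucible lids, loose, lying on the bench right way up: a round plate 54 mm across with a flat underside, 3 mm thick at the edge and 5 mm at the middle, with a round button in the centre on a 9 mm neck; the button's head is 14 mm across and runs from 9 to 18 mm above the underside. It belongs to the second smallest crucible (45 mm across the rim). Origin: centre of its underside, z up through the button.
- lid_3: The second largest of four white porcelain crucible lids, loose, lying on the bench right way up: a round plate 67 mm across with a flat underside, 3 mm thick at the edge and 5 mm at the middle, with a round button in the centre on a 9 mm neck; the button's head is 14 mm across and runs from 9 to 18 mm above the underside. It belongs to the second largest crucible (58 mm across the rim). Origin: centre of its underside, z up through the button.
- lid_4: The largest of four white porcelain crucible lids, loose, lying on the bench right way up: a round plate 80 mm across with a flat underside, 3 mm thick at the edge and 5 mm at the middle, with a round button in the centre on a 9 mm neck; the button's head is 14 mm across and runs from 9 to 18 mm above the underside. It belongs to the largest crucible (71 mm across the rim). Origin: centre of its underside, z up through the button.
- bottle: Bystander: small brown glass bottle with a black cap, 44 mm across, 85 mm high, standing at the back of the bench. Origin: centre of its underside.
- flask: Bystander: clear glass volumetric flask with a cream stopper, round body 60 mm across, thin neck, 191 mm high, standing at the back of the bench. Origin: centre of its underside.
Mind the look-alikes: they are no part of the job. What is shaped like the crucible_3 but purple or red is not meant.

How it is judged:
At the end, for the whole second after the job is handed in: Each of the four lids lies on the crucible of its own size rank, its centre within 8 mm of the crucible's centre, its underside at the rim (3 mm below to 4 mm above), lid and crucible level within 0.08 rad, every crucible within 30 mm of where it stood, and all at rest (horizontal distance between lid_1 and crucible_1 below 0.008 m and z of lid_1 in the frame of crucible_1 between 0.023 and 0.03 m and angle between each of lid_1, crucible_1, lid_2, crucible_2, lid_3, crucible_3, lid_4, crucible_4's own z axis and vertical below 0.08 rad and distance of each of crucible_1, crucible_2, crucible_3, crucible_4 from where it was at the start of the episode below 0.03 m and linear speed of each of lid_1, crucible_1, lid_2, crucible_2, lid_3, crucible_3, lid_4, crucible_4 below 0.02 m/s and horizontal distance between lid_2 and crucible_2 below 0.008 m and z of lid_2 in the frame of crucible_2 between 0.031 and 0.038 m and horizontal distance between lid_3 and crucible_3 below 0.008 m and z of lid_3 in the frame of crucible_3 between 0.039 and 0.046 m and horizontal distance between lid_4 and crucible_4 below 0.008 m and z of lid_4 in the frame of crucible_4 between 0.047 and 0.054 m); the robot touches nothing.
It fails at once if a crucible is tipped by more than 30 degrees (angle between any of crucible_1, crucible_2, crucible_3, crucible_4's own z axis and vertical above 0.52 rad).
It fails at once if a lid is dropped: it falls free of the fingers faster than 0.6 m/s (about 2 cm of fall) ((contact force between the fingers and lid_1 below 0.05 N and linear speed of lid_1 above 0.6 m/s) or (contact force between the fingers and lid_2 below 0.05 N and linear speed of lid_2 above 0.6 m/s) or (contact force between the fingers and lid_3 below 0.05 N and linear speed of lid_3 above 0.6 m/s) or (contact force between the fingers and lid_4 below 0.05 N and linear speed of lid_4 above 0.6 m/s)).
It fails at once if the brown bottle or the flask is pushed more than 20 mm or tipped (distance of any of bottle, flask from where it was at the start of the episode above 0.02 m or angle between any of bottle, flask's own z axis and vertical above 0.35 rad).
It also fails if it takes over 102 s, if anything falls off the work surface, if the arm or the gripper's body presses on something with over 40 N, if the wrist force passes 120 N, or if a joint passes its speed limit or range.

ROBOT

A 6-joint arm with a two-finger parallel gripper is mounted at the origin on the work surface. World frame = base frame: x ahead of the robot, y to its left, z up, the work surface at z = 0. Lengths are in m, angles in rad, forces in N, time in s.
With the tool pointing down it reaches from about 0.25 to 0.725 m from the base axis. Payload 4 kg.
Tool frame: the origin (TCP) lies midway between the tips of the shut fingers; the grasp point (between the pads) lies 19 mm behind it; z points along the fingers, x is the direction in which the jaws open and shut, and the axes are right-handed (so a half turn about z gives the same grasp; the last joint's range is limited). The gripper opens to 85 mm and grips with 20 to 120 N. Pads are 22 mm wide; open, the fingers measure 114 mm over their backs; the gripper's body (76 mm by 85 mm) begins 54 mm behind the grasp point. The pads swing forward as they close: fully open they stand 13 mm farther back than shut.
Start: joints at [-1.168, 0.241, 0.005, 1.335, 0, 1.571], TCP at [0.196, -0.46, 0.231] pointing down, gripper open.
Joint ranges: [-2.72, 2.72], [-1.05, 1.87], [-1.09, 1.28], [-1.99, 2.15], [-1.42, 1.44], [-3.14, 3.14]. Speed limits (rad/s): [2.79, 2.79, 3.14, 3.14, 3.14, 3.14].

INTERFACE

Orientations are given as a unit quaternion [x, y, z, w].
In Python, from workcell import bot gives the robot as it stands.
- The arm moves only by the tool drive_tool, never from a script. Its argument "rows" is text: rows parted by semicolons, each of 5 numbers parted by spaces: the finger opening in mm, from 0 to 85.4, then the shift along the tool's x, y, z in mm, then the turn about the tool's z in rad. A call has 1 to 12 rows; each row shifts and turns the commanded pose from where the row before left it, along the tool's axes as they then stand; what a row does not reach is not made up. A row lasts 1/10 s, in which the tool goes at most 50 mm and 8.59 degrees, less where a joint would pass 70% of its speed; a pose out of reach is approached as far as the arm can. A call is refused whole if a number of a shift passes 50 or a number of a turn 0.15, either way. A call with a gripper value outside its range is refused whole. The fingers move at their own pace and stop on an object; the grip force is fixed at half the most. Time passes only in rows, so rows that do not move let the fingers close. It gives the time, the measured TCP pose, the force and the opening at its end, in the units of the state.
- bot.get_obs(): the state, without advancing time (a new reading comes with each control period).
- bot.camera(name): name is "scene" or "top" or "wrist"; returns a dict with "image" (480x640x3 uint8, red, green, blue), "vertical_fov" (degrees; the focal length in pixels is half the picture's height over the tangent of half this angle, whatever the lens; pixels are square), "cx", "cy" (the principal point, pixels), "R" (3x3) and "t" (3): a world point X has camera coordinates R X + t; the wrist camera has in their place "tool_from_camera" (4x4, takes a point from camera to tool coordinates, whose origin is the TCP and whose axes are the tool frame's). Camera axes: x right, y down, z forward; pixel columns grow to the right and rows downward; lengths in m; the calibration is good to about 2 mm. A picture is of the moment at which its call begins: read the wrist's pose just before it. There is no depth.
- bot.job_done(): hands the job in, once; it reports no verdict.
The state is a dict: "clock": time; "joint_pos": joint angles; "joint_vel": joint speeds; "tau": joint torques, N m; "eef_pos": TCP position; "tool_rot": TCP orientation; "ft_force": force on the tool from outside, world axes, zero at the start; "ft_torque": the same for the moment, N m; "grip_width": finger opening in m.
Only numpy, scipy, OpenCV 4.12 (cv2) and the standard library are available. Lean on these libraries where they do the work, as an engineer would, in place of code of your own. Each camera call takes 0.05 s, during which the arm holds its last target. There are 200 camera calls.

## Working session

There is one attempt and no reset: what is moved stays moved. The work goes in short steps, Python scripts to look and compute and a tool call to move; the robot and the scene stay as the last step left them, time stands still between calls to the robot, and variables do not carry over. Pictures are saved under pics/ and viewed, about 12 in all and at most 16, crops included, and the job is handed in when it is done.

Besides the shell and the picture viewer there is one more tool, called in YAML: its name, and indented under it one key for each argument. drive_tool: Moves the arm, as the interface text tells. Its arguments: {"type":"object","properties":{"rows":{"type":"string"}},"required":["rows"]}

```bash
mkdir -p pics; cat > h.py <<'E'
import numpy as np, cv2
from workcell import bot
def save(n,im): cv2.imwrite(f'pics/{n}.png',cv2.cvtColor(im,cv2.COLOR_RGB2BGR))
def ray(c,u,v,z):
    f=240/np.tan(np.radians(c['vertical_fov'])/2)
    d=np.array([(u-c['cx'])/f,(v-c['cy'])/f,1]);R=np.array(c['R']);t=np.array(c['t'])
    o=-R.T@t;d=R.T@d
    return o+d*(z-o[2])/d[2]
E
python3 - <<'E'
from h import *
import pickle
for n in ['scene','top']:
    c=bot.camera(n); save(n,c['image']); pickle.dump(c,open(n+'.pkl','wb'))
    print(n,c['vertical_fov'],c['cx'],c['cy'],-np.array(c['R']).T@np.array(c['t']),np.round(c['R'],3).tolist())
o=bot.get_obs(); print(o)
c=bot.camera('wrist');print(c['tool_from_camera'],c['vertical_fov'])
E
```

```text
scene 43.781072390426374 316.4479381019528 237.98558569014259 [1.12456645 0.58198502 0.78376252] [[-0.761, 0.649, -0.0], [0.448, 0.525, -0.724], [-0.47, -0.551, -0.69]]
top 54.21122335486449 321.74537086353206 240.76358360689403 [ 4.87495878e-01 -5.65168599e-04  8.74842271e-01] [[0.009, -1.0, -0.009], [-0.991, -0.007, -0.136], [0.136, 0.01, -0.991]]
{'clock': 0.1, 'joint_pos': array([-1.16794488e+00,  2.41328406e-01,  3.85969924e-03,  1.33518403e+00,
        2.45262448e-06,  1.57081554e+00]), 'joint_vel': array([-0.00014622, -0.00087505,  0.00336424,  0.00172429, -0.00102153,
       -0.00179135]), 'tau': array([-3.43838792e-04, -3.73138082e+01,  2.53010166e+01,  1.08540617e-02,
        2.68537252e-05,  9.55414350e-06]), 'eef_pos': array([ 0.19580316, -0.45945906,  0.23050686]), 'tool_rot': array([ 8.34273408e-01, -5.51350179e-01, -7.73709419e-04, -5.12773514e-04]), 'ft_force': array([-0.43440816, -0.17497362, -0.24831755]), 'ft_torque': array([ 0.03910071, -0.02652412, -0.01266591]), 'grip_width': 0.08517011878373713}
[[ 9.99999931e-01  3.69414497e-04 -3.46506798e-05 -2.24334330e-04]
 [-3.41144123e-04  9.52142469e-01  3.05654384e-01 -7.82674615e-02]
 [ 1.45905544e-04 -3.05654351e-01  9.52142530e-01 -1.42216615e-01]
 [ 0.00000000e+00  0.00000000e+00  0.00000000e+00  1.00000000e+00]] 63.788026859222896
```

View pics/top.png

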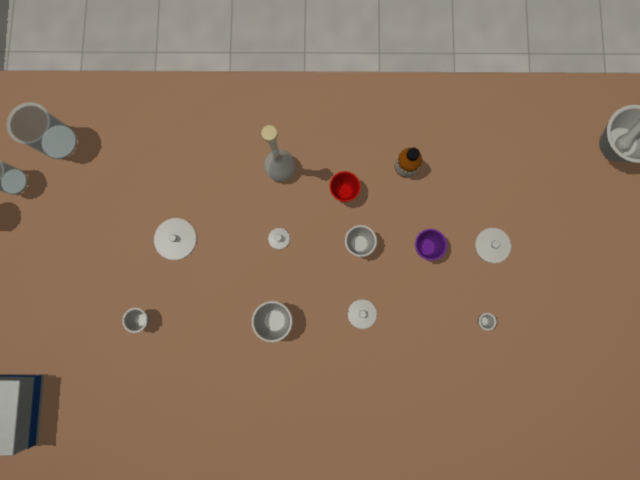

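View pics/scene.png

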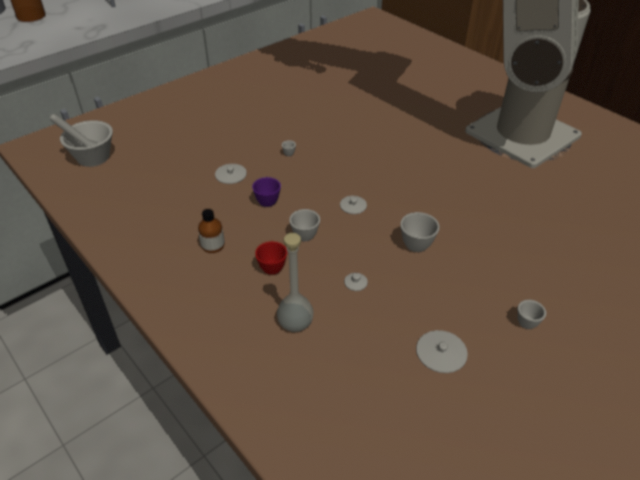

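Top view: lids 4, 3, 2, 1 are near (175,239), (493,245), (362,314), (279,239), and crucibles 4, 3, 2, 1 near (272,322), (361,241), (135,320), (487,321). Red and purple cups are decoys. The scene view agrees with this layout.

```bash
cat > m.py <<'E'
from h import *; import pickle
c=pickle.load(open('top.pkl','rb')); im=c['image']; 
hsv=cv2.cvtColor(im,cv2.COLOR_RGB2HSV)
P={'lid1':(279,239,.003,41),'lid2':(362,314,.003,54),'lid3':(493,245,.003,67),'lid4':(175,239,.003,80),
'c1':(487,321,.026,32),'c2':(135,320,.034,45),'c3':(361,241,.042,58),'c4':(272,322,.05,71)}
for n,(u,v,z,D) in P.items():
    r=30; s=hsv[v-r:v+r,u-r:u+r,1]; m=(s<90).astype(np.uint8)
    k,l,st,ce=cv2.connectedComponentsWithStats(m); i=1+np.argmax(st[1:,4])
    pts=cv2.findContours((l==i).astype(np.uint8),cv2.RETR_EXTERNAL,cv2.CHAIN_APPROX_NONE)[0][0][:,0]+[u-r,v-r]
    w=np.array([ray(c,a,b,z)[:2] for a,b in pts],np.float32)*1000
    (cx,cy),(a,b),_=cv2.fitEllipse(cv2.convexHull(w)) if len(cv2.convexHull(w))>=5 else cv2.fitEllipse(w)
    print(n,'xy %.1f %.1f'%(cx,cy),'axes %.1f %.1f'%(a,b),'exp',D,'r %.0f'%np.hypot(cx,cy))
E
python3 m.py
python3 - <<'E'
import cv2,numpy as np
im=cv2.imread('pics/top.png')
T=[]
for u,v in [(279,239),(362,314),(493,245),(175,239),(487,321),(135,320),(361,241),(272,322)]:
    T.append(cv2.resize(im[v-25:v+25,u-25:u+25],(200,200),interpolation=cv2.INTER_CUBIC))
cv2.imwrite('pics/crops.png',np.vstack([np.hstack(T[:4]),np.hstack(T[4:])]))
E
```

```text
lid1 xy 611.4 89.3 axes 42.9 43.4 exp 41 r 618
lid2 xy 472.5 -66.7 axes 55.6 56.0 exp 54 r 477
lid3 xy 601.7 -311.6 axes 68.9 69.0 exp 67 r 678
lid4 xy 609.5 285.3 axes 82.3 82.7 exp 80 r 673
c1 xy 461.8 -287.4 axes 32.5 34.8 exp 32 r 544
c2 xy 458.9 338.1 axes 46.3 49.1 exp 45 r 570
c3 xy 602.8 -61.6 axes 59.7 59.7 exp 58 r 606
c4 xy 459.2 93.6 axes 72.4 72.8 exp 71 r 469
```

View pics/crops.png

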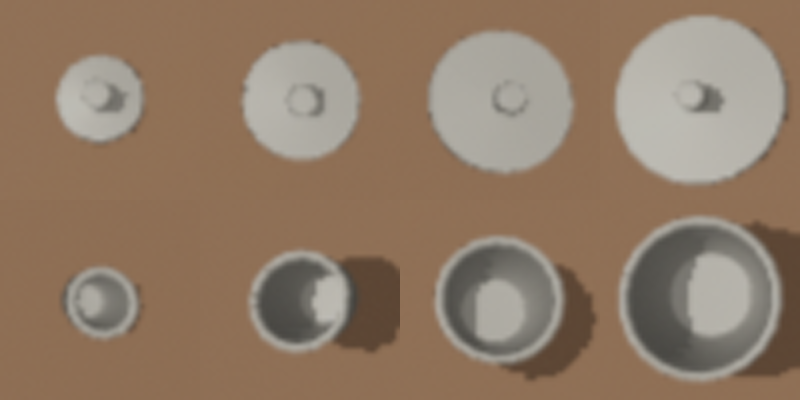

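The sizes agree with the expected ones to within the pixel blur, so every identity is right. First I turn the tool to yaw 0.

drive_tool:
  rows: "40 0 0 0 -0.146;40 0 0 0 -0.146;40 0 0 0 -0.146;40 0 0 0 -0.146;40 0 0 0 -0.146;40 0 0 0 -0.146;40 0 0 0 -0.146;40 0 0 0 -0.146"

```text
clock: 0.95
eef_pos: [0.1959, -0.4597, 0.2309]
tool_rot: [1.0, 0.003, -0.0, -0.0]
ft_force: [0.3, -0.4, -0.7]
grip_width: 0.04
```

```bash
cat >> h.py <<'E'
from scipy.spatial.transform import Rotation as Ro
def to(x,y,z):
    o=bot.get_obs(); R=Ro.from_quat(o['tool_rot']).as_matrix()
    d=R.T@(np.array([x,y,z])-o['eef_pos']*1000)
    print('t %.1f'%o['clock'],'tcp',np.round(o['eef_pos']*1000,1),'xaxis',np.round(R[:,0],4),'zaxis',np.round(R[:,2],4),'shift',np.round(d,1),'grip %.1f'%(o['grip_width']*1e3),'F',np.round(o['ft_force'],1))
E
python3 -c "
from h import *
to(472,-67,120);print(bot.get_obs()['joint_pos'])"
```

```text
t 0.9 tcp [ 195.9 -459.7  230.9] xaxis [ 1.e+00  6.e-03 -3.e-04] zaxis [-4.e-04  8.e-04 -1.e+00] shift [ 278.5 -391.   111.1] grip 40.0 F [ 0.3 -0.4 -0.7]
[-1.16801395e+00  2.40935064e-01  4.41454790e-03  1.33518153e+00
  2.76113274e-07  3.96806877e-01]
```

drive_tool:
  rows: "40 23 -33 4 0;40 23 -33 4 0;40 23 -33 4 0;40 23 -33 4 0;40 23 -33 4 0;40 23 -33 4 0;40 23 -33 4 0;40 23 -33 4 0;40 23 -33 4 0;40 23 -33 4 0;40 23 -33 30 0;40 25 -28 40 0"

```text
clock: 2.15
eef_pos: [0.474, -0.0698, 0.1256]
tool_rot: [1.0, 0.001, 0.002, 0.0]
ft_force: [0.6, -0.7, 0.1]
grip_width: 0.0401
```

```bash
cat >> h.py <<'E'
def wrist(n=None):
    o=bot.get_obs(); c=bot.camera('wrist')
    T=np.eye(4);T[:3,:3]=Ro.from_quat(o['tool_rot']).as_matrix();T[:3,3]=o['eef_pos']
    M=np.linalg.inv(T@np.array(c['tool_from_camera'])); c['R']=M[:3,:3];c['t']=M[:3,3]
    if n: save(n,c['image'])
    return c
def proj(c,X):
    f=240/np.tan(np.radians(c['vertical_fov'])/2); p=c['R']@X+c['t']; return c['cx']+f*p[0]/p[2],c['cy']+f*p[1]/p[2]
def find(c,x,y,z,D):
    "ellipse fit of the white blob near expected world x,y (mm) in plane z"
    u,v=proj(c,np.array([x,y,z])/1000); hsv=cv2.cvtColor(c['image'],cv2.COLOR_RGB2HSV)
    m=(hsv[:,:,1]<75).astype(np.uint8); k,l,st,ce=cv2.connectedComponentsWithStats(m)
    best=None
    for i in range(1,k):
        if st[i,4]<300: continue
        p=cv2.findContours((l==i).astype(np.uint8),cv2.RETR_EXTERNAL,cv2.CHAIN_APPROX_NONE)[0][0][:,0]
        w=np.array([ray(c,a,b,z/1000)[:2] for a,b in p],np.float32)*1000
        h=cv2.convexHull(w)
        if len(h)<5: continue
        e=cv2.fitEllipse(h); d=np.hypot(e[0][0]-x,e[0][1]-y)
        if best is None or d<best[0]: best=(d,e,st[i])
    print('expected px %.0f %.0f'%(u,v),'fit xy',np.round(best[1][0],1),'axes',np.round(best[1][1],1),'want',D,'bbox',best[2])
E
python3 -c "
from h import *
to(472.5,-67,7); c=wrist('w1'); find(c,472.5,-66.7,3,54);to(472,-67,7)"
```

```text
t 2.1 tcp [474.  -69.8 125.6] xaxis [1.     0.0013 0.0046] zaxis [ 4.6e-03 -5.0e-04 -1.0e+00] shift [ -2.1  -2.9 118.6] grip 40.1 F [ 0.6 -0.7  0.1]
expected px 313 222 fit xy [473.9 -67.2] axes [53.8 55.1] want 54 bbox [ 277  185   76   75 4416]
t 2.2 tcp [472.9 -66.2 118.5] xaxis [ 1.      0.0049 -0.0041] zaxis [-0.0041  0.0041 -1.    ] shift [ -0.4   1.3 111.5] grip 40.0 F [ 2.4  2.2 -3.5]
```

View pics/w1.png

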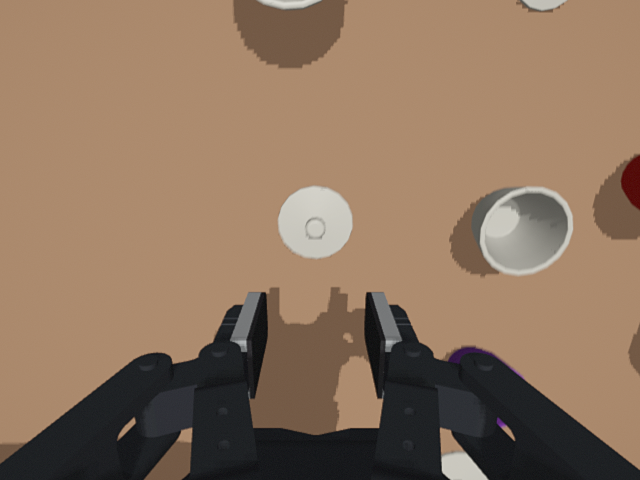

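The wrist view shows lid_2 with its button at (315,228) and the fingers clear. The fit agrees with the top view to about 1 mm. I go down and grip.

drive_tool:
  rows: "30 0.5 1 25 0;30 0 0 25 0;30 0 0 25 0;30 0 0 18 0;30 0 0 10 0;30 0 0 5 0;30 0 0 3 0;30 0 0 0 0;30 0 0 0 0"

```text
clock: 3.1
eef_pos: [0.4729, -0.0727, 0.0147]
tool_rot: [1.0, -0.0, 0.001, 0.0]
ft_force: [-0.3, -0.1, 0.5]
grip_width: 0.0298
```

```bash
python3 -c "
from h import *
to(473.3,-67,7)"
```

```text
t 3.1 tcp [472.9 -72.7  14.7] xaxis [ 1.0e+00 -1.0e-04  1.5e-03] zaxis [ 1.5e-03 -2.0e-04 -1.0e+00] shift [ 0.4 -5.7  7.7] grip 29.8 F [-0.3 -0.1  0.5]
```

drive_tool:
  rows: "30 0.4 -5.7 0 0;30 0 0 4 0;30 0 0 3.7 0;30 0 0 0 0;30 0 0 0 0"

```text
clock: 3.6
eef_pos: [0.4723, -0.0669, 0.006]
tool_rot: [1.0, -0.0, -0.0, -0.0]
ft_force: [0.3, -0.2, -0.7]
grip_width: 0.0304
```

```bash
python3 -c "
from h import *
to(473.3,-67,7);c=wrist('w2')"
```

```text
t 3.6 tcp [472.3 -66.9   6. ] xaxis [ 1.e+00 -0.e+00 -6.e-04] zaxis [-6.e-04  1.e-04 -1.e+00] shift [ 1.   0.1 -1. ] grip 30.4 F [ 0.3 -0.2 -0.7]
```

View pics/w2.png

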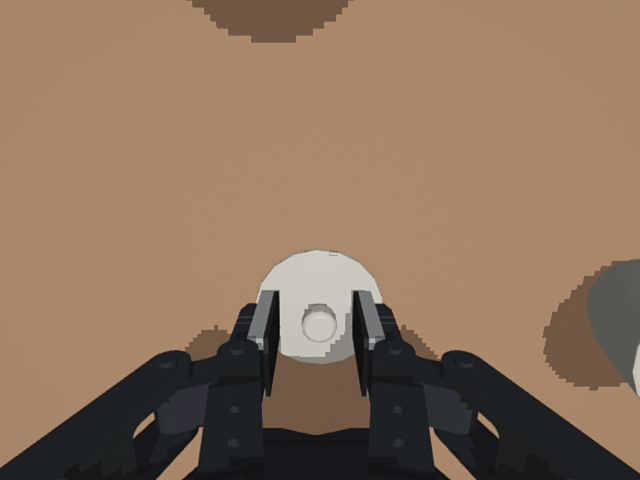

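Button centred between the pads at (319,322). I raise 1 mm and close.

drive_tool:
  rows: "30 0 0 -1 0;10 0 0 0 0;10 0 0 0 0;10 0 0 0 0;10 0 0 0 0;10 0 0 0 0;10 0 0 0 0;10 0 0 -2 0;10 0 0 -10 0;10 0 0 -20 0;10 0 0 0 0;10 0 0 0 0"

```text
clock: 4.85
eef_pos: [0.4731, -0.0669, 0.0397]
tool_rot: [1.0, -0.0, 0.001, 0.0]
ft_force: [0.3, -0.5, -0.1]
grip_width: 0.0106
```

```bash
python3 -c "
from h import *
to(459,338.5,150);c=wrist('w3')"
```

```text
t 4.8 tcp [473.1 -66.9  39.7] xaxis [ 1.     -0.      0.0014] zaxis [ 1.4e-03 -1.0e-04 -1.0e+00] shift [ -14.  -405.4 -110.4] grip 10.6 F [ 0.3 -0.5 -0.1]
```

View pics/w3.png

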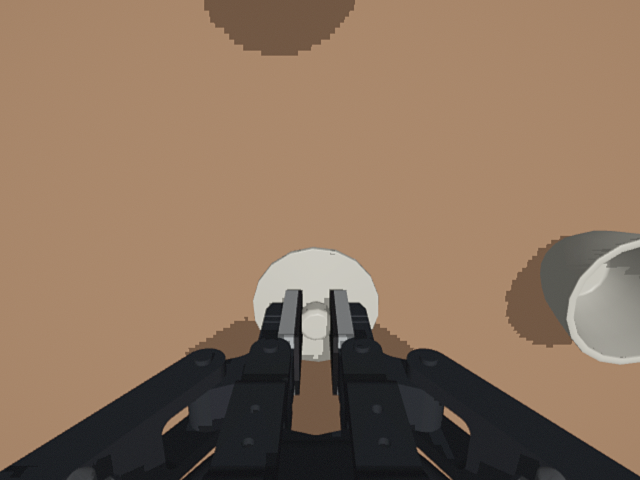

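Lid 2 is lifted. I move toward crucible_2 and stop short so the wrist camera looks at it.

drive_tool:
  rows: "0 0 0 -40 0;0 0 0 -40 0;0 -1 -20 -30 0;0 -1 -36 0 0;0 -2 -40 0 0;0 -2 -40 0 0;0 -2 -40 0 0;0 -2 -40 0 0;0 -2 -40 0 0;0 -2 -34 0 0;0 0 -20 0 0;0 0 -5 0 0"

```text
clock: 6.1
eef_pos: [0.4578, 0.2501, 0.148]
tool_rot: [1.0, 0.002, -0.001, 0.0]
ft_force: [-0.3, -0.0, 0.4]
grip_width: 0.0102
```

drive_tool:
  rows: "0 0 0 0 0;0 0 0 0 0;0 0 0 0 0"

```text
clock: 6.4
eef_pos: [0.4586, 0.2469, 0.149]
tool_rot: [1.0, -0.001, -0.0, 0.0]
ft_force: [-0.2, -0.2, -0.3]
grip_width: 0.0096
```

```bash
python3 -c "
from h import *
c=wrist('w4'); find(c,459,338.5,34,45);to(459,338.5,60)"
```

```text
expected px 316 89 fit xy [459.9 338. ] axes [44.3 44.5] want 45 bbox [ 282   51   72   77 4254]
t 6.5 tcp [458.7 247.  149.2] xaxis [ 1.0e+00 -1.7e-03 -4.0e-04] zaxis [-4.e-04 -4.e-04 -1.e+00] shift [  0.2 -91.6  89.1] grip 10.1 F [0.7 0.2 0.4]
```

View pics/w4.png

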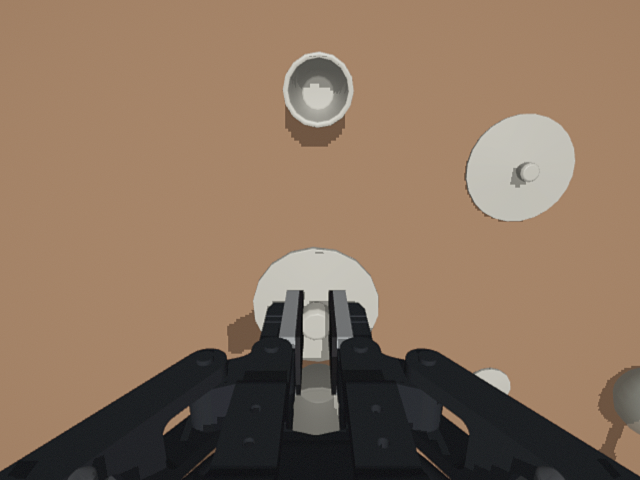

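```bash
python3 -c "
from h import *
c=wrist()
o=bot.get_obs()['eef_pos']*1000
for z in (-4,-5,-3):
  print([np.round(ray(c,u,v,(o[2]+z)/1000)*1000-o,1)[:2] for u,v in((253,303),(379,303),(316,248))])
to(459.5,338.2,60)"
```

```text
[array([-26.5,   1.5]), array([26.6,  1.5]), array([ 0.1, 26.1])]
[array([-26.7,   1. ]), array([26.8,  0.9]), array([ 0.1, 25.7])]
[array([-26.4,   2. ]), array([26.4,  2. ]), array([ 0.1, 26.5])]
t 6.5 tcp [458.7 247.1 149.3] xaxis [ 1.0e+00 -1.7e-03 -1.0e-04] zaxis [-1.e-04 -2.e-04 -1.e+00] shift [  0.6 -91.2  89.3] grip 10.4 F [-0.5 -0.6 -0.5]
```

The held lid is centred under the TCP and level. Crucible_2 is at (459.7,338.2).

drive_tool:
  rows: "0 0.7 -10 0 0;0 0 -25 0 0;0 0 -30 0 0;0 0 -20 0 0;0 0 -6 20 0;0 0 0 30 0;0 0 0 25 0;0 0 0 10 0;0 0 0 4 0;0 0 0 0 0;0 0 0 0 0;0 0 0 0 0"

```text
clock: 7.7
eef_pos: [0.4603, 0.3397, 0.0617]
tool_rot: [1.0, -0.0, 0.001, -0.001]
ft_force: [-0.4, -0.8, -0.4]
grip_width: 0.01
```

```bash
python3 -c "
from h import *
to(459.6,338.7,42)"
```

```text
t 7.7 tcp [460.3 339.7  61.7] xaxis [ 1.0e+00 -2.0e-04  2.2e-03] zaxis [ 0.0022  0.0017 -1.    ] shift [-0.7  1.1 19.7] grip 10.0 F [-0.4 -0.8 -0.4]
```

drive_tool:
  rows: "0 -0.7 1 6 0;0 0 0 6 0;0 0 0 3 0;0 0 0 0 0;0 0 0 1 0;0 0 0 1 0;0 0 0 0 0"

```text
clock: 8.4
eef_pos: [0.4586, 0.3381, 0.0432]
tool_rot: [1.0, -0.0, -0.0, 0.0]
ft_force: [0.5, 0.6, -0.6]
grip_width: 0.0102
```

drive_tool:
  rows: "0 0 0 1 0;0 0 0 0 0;0 0 0 0 0"

```text
clock: 8.7
eef_pos: [0.4586, 0.3382, 0.0423]
tool_rot: [1.0, 0.0, 0.0, -0.0]
ft_force: [-0.4, 0.8, -1.0]
grip_width: 0.0103
```

drive_tool:
  rows: "0 0 0 1 0;0 0 0 0 0;0 0 0 0 0"

```text
clock: 9.0
eef_pos: [0.4588, 0.3383, 0.0417]
tool_rot: [1.0, -0.0, 0.0, -0.0]
ft_force: [-0.6, 0.2, 4.0]
grip_width: 0.0099
```

Contact at TCP z≈41.8 (F_z +4 N), so the lid underside is about 7.7 mm below the TCP. I release and rise.

drive_tool:
  rows: "13 0 0 0 0;18 0 0 0 0;30 0 0 0 0;30 0 0 0 0;30 0 0 -5 0;30 0 0 -20 0;30 0 0 -40 0;30 0 0 -40 0;30 0 20 0 0;30 0 40 0 0;30 0 20 0 0;30 0 0 0 0"

```text
clock: 10.2
eef_pos: [0.4584, 0.2557, 0.1468]
tool_rot: [1.0, -0.002, -0.0, 0.0]
ft_force: [-0.1, 0.6, -0.1]
grip_width: 0.0302
```

drive_tool:
  rows: "30 0 0 0 0;30 0 0 0 0"

```text
clock: 10.4
eef_pos: [0.4589, 0.259, 0.1465]
tool_rot: [1.0, 0.0, 0.0, -0.0]
ft_force: [-0.3, -0.0, 0.4]
grip_width: 0.0297
```

```bash
python3 -c "
from h import *
c=wrist('w5'); find(c,459.6,338.2,37,54);find(c,609.5,285,3,80);to(609.5,285.3,60)"
```

```text
expected px 317 110 fit xy [458.6 336.9] axes [53.8 53.9] want 54 bbox [ 272   66   87   91 6207]
expected px 517 186 fit xy [610.1 284.2] axes [79.9 80.6] want 80 bbox [ 464  132  109  106 9014]
t 10.4 tcp [458.8 259.1 146.3] xaxis [1.0e+00 1.1e-03 3.0e-04] zaxis [ 3.e-04  5.e-04 -1.e+00] shift [150.7 -26.   86.4] grip 30.0 F [0.2 0.2 0.1]
```

View pics/w5.png

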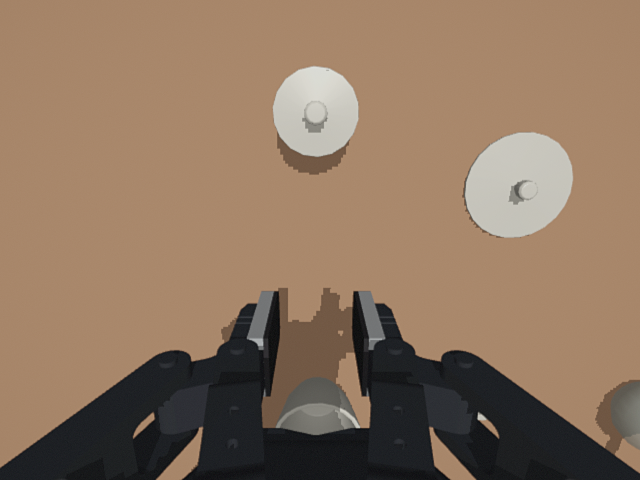

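Lid 2 sits on crucible 2 at (315,110), offset 1.7 mm. Next is lid 4 at (610,284.7).

drive_tool:
  rows: "30 20 -4 0 0;30 35 -6 0 0;30 35 -6 10 0;30 35 -6 20 0;30 20 -4 25 0;30 6 0 20 0;30 0 0 20 0;30 0 0 15 0;30 0 0 7 0;30 0 0 0 0;30 0 0 0 0;30 0 0 0 0"

```text
clock: 11.65
eef_pos: [0.6104, 0.2848, 0.0306]
tool_rot: [1.0, 0.0, 0.001, -0.001]
ft_force: [0.1, -0.3, 0.0]
grip_width: 0.0301
```

```bash
python3 -c "
from h import *
to(610,284.7,7)"
```

```text
t 11.7 tcp [610.4 284.8  30.6] xaxis [1.0e+00 3.0e-04 2.2e-03] zaxis [ 0.0022  0.001  -1.    ] shift [-0.5  0.1 23.6] grip 30.1 F [ 0.1 -0.3  0. ]
```

drive_tool:
  rows: "30 -0.4 0 10 0;30 0 0 7 0;30 0 0 4 0;30 0 0 2 0;30 0 0 0 0;30 0 0 0 0;30 0 0 0 0"

```text
clock: 12.35
eef_pos: [0.6095, 0.2842, 0.0066]
tool_rot: [1.0, -0.0, 0.0, -0.0]
ft_force: [-0.0, -0.1, -0.2]
grip_width: 0.03
```

```bash
python3 -c "
from h import *
to(610,284.7,7)"
```

```text
t 12.3 tcp [609.5 284.2   6.6] xaxis [ 1.e+00 -1.e-04  6.e-04] zaxis [ 6.e-04  3.e-04 -1.e+00] shift [ 0.5 -0.5 -0.4] grip 30.0 F [-0.  -0.1 -0.2]
```

drive_tool:
  rows: "30 0 -0.4 -0.4 0;0 0 0 0 0;0 0 0 0 0;0 0 0 0 0;0 0 0 0 0;0 0 0 0 0;0 0 0 0 0;0 0 0 -2 0;0 0 0 -10 0;0 0 0 -30 0;0 0 0 -40 0;0 0 0 -40 0"

```text
clock: 13.55
eef_pos: [0.6085, 0.2841, 0.1294]
tool_rot: [1.0, -0.0, -0.001, 0.0]
ft_force: [0.1, -0.2, -0.7]
grip_width: 0.01
```

drive_tool:
  rows: "0 -10 12 -10 0;0 -25 30 0 0;0 -32 40 0 0;0 -32 40 0 0;0 -28 38 0 0;0 -15 21 0 0;0 -7 9 0 0;0 0 0 0 0;0 0 0 0 0;0 0 0 0 0"

```text
clock: 14.55
eef_pos: [0.463, 0.0975, 0.1388]
tool_rot: [1.0, 0.001, 0.001, -0.0]
ft_force: [-1.4, 0.3, -0.5]
grip_width: 0.0101
```

```bash
python3 -c "
from h import *
c=wrist('w6'); to(460,93.2,75)"
```

```text
t 14.6 tcp [462.8  97.5 138.6] xaxis [1.0e+00 1.3e-03 7.0e-04] zaxis [ 7.e-04  4.e-04 -1.e+00] shift [-2.8  4.3 63.6] grip 10.2 F [-0.2  0.3 -0.5]
```

View pics/w6.png

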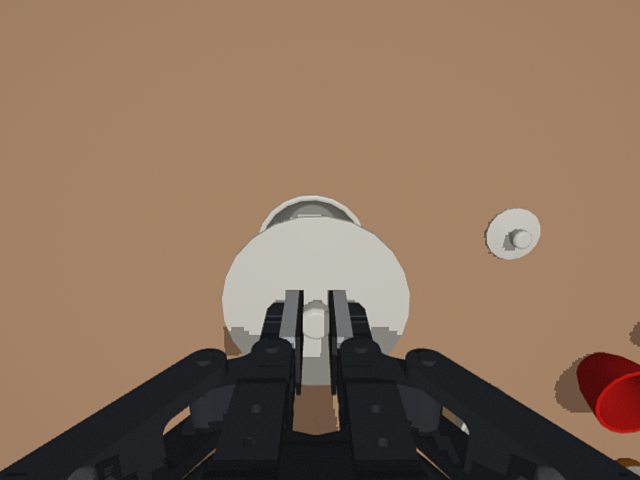

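```bash
python3 -c "
from h import *
c=wrist()
o=bot.get_obs()['eef_pos']*1000
for z in (-4.7,-3.7):
  print([np.round(ray(c,u,v,(o[2]+z)/1000)*1000-o,1)[:2] for u,v in((222,300),(409,300),(316,217))])
print('c4 far rim',ray(c,311,196,.05)*1000,'want y',93.2+35.5, 'left/right at row 228',ray(c,260,232,.05)*1000,ray(c,362,232,.05)*1000)
to(460,93.2,75)"
```

```text
[array([-39.4,   2.5]), array([39.7,  2.6]), array([ 0.3, 38.9])]
[array([-39.1,   3. ]), array([39.5,  3.2]), array([ 0.3, 39.2])]
c4 far rim [459.90923154 127.00381576  50.        ] want y 128.7 left/right at row 228 [427.89210815 104.00139063  50.        ] [491.83893105 104.10443845  50.        ]
t 14.7 tcp [462.5  97.4 138.5] xaxis [1.0e+00 1.4e-03 2.0e-04] zaxis [ 2.e-04  2.e-04 -1.e+00] shift [-2.5  4.2 63.5] grip 10.0 F [-0.2 -0.4 -0.7]
```

drive_tool:
  rows: "0 -2.5 4.4 10 0;0 0 0 20 0;0 0 0 20 0;0 0 0 12 0;0 0 0 8 0;0 0 0 3 0;0 0 0 0 0;0 0 0 0 0;0 0 0 0 0"

```text
clock: 15.55
eef_pos: [0.4599, 0.0922, 0.0663]
tool_rot: [1.0, 0.0, 0.001, -0.0]
ft_force: [-0.7, -0.2, -0.1]
grip_width: 0.0101
```

```bash
python3 -c "
from h import *
to(460,93,58.5)"
```

```text
t 15.6 tcp [459.9  92.2  66.3] xaxis [1.0e+00 1.0e-04 1.5e-03] zaxis [ 1.5e-03  3.0e-04 -1.0e+00] shift [ 0.1 -0.8  7.8] grip 10.1 F [-0.7 -0.2 -0.1]
```

drive_tool:
  rows: "0 0 -0.7 3 0;0 0 0 2 0;0 0 0 1.5 0;0 0 0 0 0;0 0 0 0 0"

```text
clock: 16.05
eef_pos: [0.4592, 0.0927, 0.0591]
tool_rot: [1.0, -0.0, -0.0, 0.0]
ft_force: [-0.0, 0.9, -1.2]
grip_width: 0.0103
```

drive_tool:
  rows: "0 0 0 1 0;0 0 0 0 0;0 0 0 0 0"

```text
clock: 16.35
eef_pos: [0.4592, 0.0927, 0.0581]
tool_rot: [1.0, -0.0, -0.0, 0.0]
ft_force: [0.9, -0.2, -1.4]
grip_width: 0.0104
```

drive_tool:
  rows: "0 0 0 1 0;0 0 0 0 0;0 0 0 0 0"

```text
clock: 16.65
eef_pos: [0.4593, 0.0927, 0.0572]
tool_rot: [1.0, -0.0, 0.0, -0.0]
ft_force: [0.4, -0.3, -0.3]
grip_width: 0.0101
```

drive_tool:
  rows: "0 0 0 0.7 0;0 0 0 0 0;0 0 0 0 0"

```text
clock: 16.95
eef_pos: [0.4594, 0.0928, 0.0571]
tool_rot: [1.0, 0.0, 0.0, -0.0]
ft_force: [-0.8, -0.6, 5.6]
grip_width: 0.0104
```

Contact (+5.6 N). I release, rise, and move to a vantage point for checking lid 4 and finding lid 1.

drive_tool:
  rows: "13 0 0 0 0;18 0 0 0 0;30 0 0 0 0;30 0 0 0 0;30 0 0 -5 0;30 0 0 -20 0;30 0 0 -40 0;30 0 0 -40 0;30 25 25 0 0;30 30 35 0 0;30 20 20 0 0;30 0 0 0 0"

```text
clock: 18.15
eef_pos: [0.5367, 0.0102, 0.1617]
tool_rot: [1.0, -0.002, 0.001, 0.0]
ft_force: [0.1, -0.1, -0.8]
grip_width: 0.0301
```

drive_tool:
  rows: "30 0 0 0 0;30 0 0 0 0;30 0 0 0 0"

```text
clock: 18.45
eef_pos: [0.5334, 0.0136, 0.1615]
tool_rot: [1.0, 0.001, -0.0, -0.0]
ft_force: [0.3, -0.7, 0.5]
grip_width: 0.0301
```

```bash
python3 -c "
from h import *
c=wrist('w7'); find(c,460,92,53,80);find(c,612,89,3,41);to(612,88.5,40)"
```

```text
expected px 197 111 fit xy [459.5  92.1] axes [79.8 80. ] want 80 bbox [  132    40   130   136 13839]
expected px 422 116 fit xy [612.4  87.9] axes [41.  41.2] want 41 bbox [ 395   88   55   59 2509]
t 18.5 tcp [533.6  13.6 161.6] xaxis [ 1.0e+00  1.4e-03 -4.0e-04] zaxis [-4.e-04  1.e-04 -1.e+00] shift [ 78.6 -74.8 121.5] grip 30.2 F [-0.1 -0.3 -0.6]
```

View pics/w7.png

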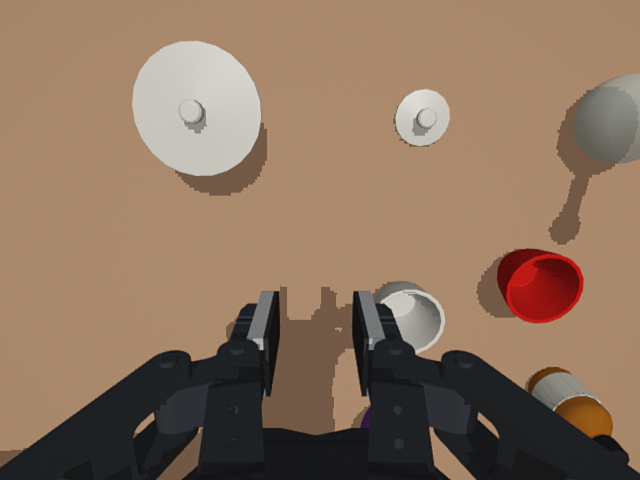

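Lid 4 is centred on crucible 4 at (459.5,92.1), with the full 80 mm rim round. Lid 1 is at (612.3,88).

drive_tool:
  rows: "30 15 -15 10 0;30 25 -25 20 0;30 25 -22 30 0;30 10 -10 30 0;30 3.6 -2.3 20 0;30 0 0 13 0;30 0 0 8 0;30 0 0 0 0;30 0 0 0 0;30 0 0 0 0"

```text
clock: 19.5
eef_pos: [0.6138, 0.0869, 0.0321]
tool_rot: [1.0, -0.0, 0.001, -0.0]
ft_force: [-0.5, 0.2, 0.2]
grip_width: 0.0298
```

```bash
python3 -c "
from h import *
to(612.3,88,7)"
```

```text
t 19.5 tcp [613.8  86.9  32.1] xaxis [ 1.0e+00 -5.0e-04  2.7e-03] zaxis [ 2.7e-03  4.0e-04 -1.0e+00] shift [-1.6 -1.1 25.1] grip 29.8 F [-0.5  0.2  0.2]
```

drive_tool:
  rows: "30 -1.5 -1 10 0;30 0 0 8 0;30 0 0 4 0;30 0 0 2 0;30 0 0 0 0;30 0 0 0 0;30 0 0 0 0"

```text
clock: 20.2
eef_pos: [0.6116, 0.0881, 0.0067]
tool_rot: [1.0, 0.0, 0.0, -0.0]
ft_force: [0.5, 0.3, -0.0]
grip_width: 0.0297
```

```bash
python3 -c "
from h import *
to(612.3,88,7)"
```

```text
t 20.2 tcp [611.6  88.1   6.7] xaxis [1.e+00 0.e+00 5.e-04] zaxis [ 5.e-04  1.e-04 -1.e+00] shift [ 0.7  0.1 -0.3] grip 29.7 F [ 0.5  0.3 -0. ]
```

drive_tool:
  rows: "30 0.6 0 -0.3 0;0 0 0 0 0;0 0 0 0 0;0 0 0 0 0;0 0 0 0 0;0 0 0 0 0;0 0 0 0 0;0 0 0 -2 0;0 0 0 -10 0;0 0 0 -30 0;0 0 0 -40 0;0 0 0 -40 0"

```text
clock: 21.4
eef_pos: [0.6111, 0.0879, 0.1297]
tool_rot: [1.0, 0.0, -0.001, 0.0]
ft_force: [0.1, 0.6, -0.6]
grip_width: 0.0103
```

drive_tool:
  rows: "0 -5 20 -20 0;0 -10 35 0 0;0 -15 45 0 0;0 -15 45 0 0;0 -15 45 0 0;0 -15 45 0 0;0 -15 45 0 0;0 -15 45 0 0;0 -15 45 0 0;0 -15 45 0 0;0 -10 30 0 0;0 -5 13 0 0"

```text
clock: 22.6
eef_pos: [0.4604, -0.3729, 0.149]
tool_rot: [1.0, -0.002, -0.0, 0.0]
ft_force: [-0.2, 0.9, 0.7]
grip_width: 0.0101
```

drive_tool:
  rows: "0 0 0 0 0;0 0 0 0 0;0 0 0 0 0"

```text
clock: 22.9
eef_pos: [0.4625, -0.3683, 0.1488]
tool_rot: [1.0, 0.001, -0.0, -0.0]
ft_force: [0.5, 1.4, -0.3]
grip_width: 0.0101
```

```bash
python3 -c "
from h import *
c=wrist('w8'); find(c,461.8,-288,26,32); find(c,602,-312,3,67); to(462,-288,50)"
```

```text
expected px 315 109 fit xy [ 462.4 -289.8] axes [31.4 31.6] want 32 bbox [ 292   86   49   51 1924]
expected px 507 144 fit xy [ 602.1 -313.4] axes [66.9 67.4] want 67 bbox [ 461   98   94   94 6842]
t 22.9 tcp [ 462.6 -368.3  148.8] xaxis [ 1.      0.0024 -0.    ] zaxis [-0.e+00  5.e-04 -1.e+00] shift [ -0.4 -80.3  98.9] grip 10.4 F [-1.1  0.7  0.1]
```

View pics/w8.png

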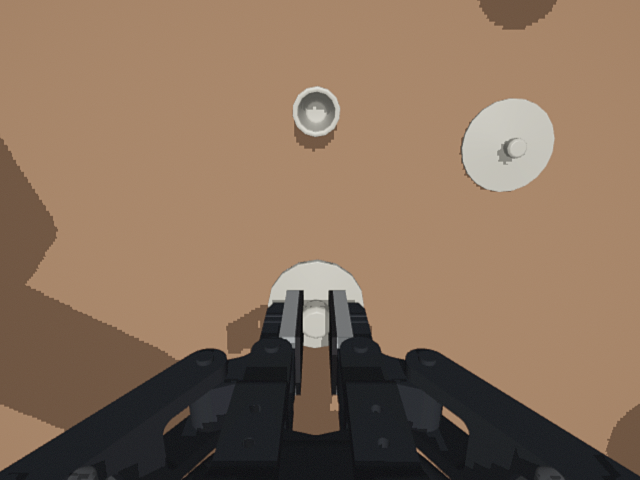

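Lid 1 is held level. Crucible_1 is at (462.4,-289.5) and lid 3 at (602,-313).

drive_tool:
  rows: "0 0 -12 0 0;0 0 -25 0 0;0 0 -25 0 0;0 0 -13 10 0;0 0 -4 25 0;0 0 0 30 0;0 0 0 20 0;0 0 0 12 0;0 0 0 6 0;0 0 0 0 0;0 0 0 0 0;0 0 0 0 0"

```text
clock: 24.15
eef_pos: [0.4628, -0.2915, 0.0469]
tool_rot: [1.0, -0.0, 0.001, 0.001]
ft_force: [0.1, -0.5, -0.1]
grip_width: 0.0102
```

```bash
python3 -c "
from h import *
to(462.3,-288.6,35)"
```

```text
t 24.1 tcp [ 462.8 -291.5   46.9] xaxis [ 1.0e+00 -1.0e-04  1.9e-03] zaxis [ 0.0019 -0.0012 -1.    ] shift [-0.5 -2.9 11.9] grip 10.2 F [ 0.1 -0.5 -0.1]
```

drive_tool:
  rows: "0 0 -2.9 3 0;0 0 0 4 0;0 0 0 3 0;0 0 0 1 0;0 0 0 0 0;0 0 0 0 0"

```text
clock: 24.75
eef_pos: [0.4619, -0.2881, 0.0347]
tool_rot: [1.0, -0.0, -0.0, -0.0]
ft_force: [0.5, 0.2, 0.3]
grip_width: 0.01
```

drive_tool:
  rows: "0 0 0 1 0;0 0 0 0 0;0 0 0 0 0"

```text
clock: 25.05
eef_pos: [0.4619, -0.2881, 0.0338]
tool_rot: [1.0, -0.0, 0.0, -0.0]
ft_force: [-0.4, -0.7, -0.1]
grip_width: 0.0103
```

drive_tool:
  rows: "0 0 0 0.7 0;0 0 0 0 0;0 0 0 0 0"

```text
clock: 25.35
eef_pos: [0.4621, -0.2882, 0.0332]
tool_rot: [1.0, -0.0, 0.0, 0.0]
ft_force: [-0.6, 0.5, 1.1]
grip_width: 0.01
```

drive_tool:
  rows: "0 0 0 0.5 0;0 0 0 0 0;0 0 0 0 0"

```text
clock: 25.65
eef_pos: [0.4622, -0.2882, 0.0332]
tool_rot: [1.0, 0.0, 0.0, 0.0]
ft_force: [-1.5, 0.1, 5.2]
grip_width: 0.0103
```

Contact (+5.2 N). I release, then rise to a vantage point for lid 1 and lid 3.

drive_tool:
  rows: "13 0 0 0 0;18 0 0 0 0;30 0 0 0 0;30 0 0 0 0;30 0 0 -5 0;30 0 0 -20 0;30 0 0 -40 0;30 0 0 -40 0;30 25 25 0 0;30 30 35 0 0;30 20 20 0 0;30 0 0 0 0"

```text
clock: 26.85
eef_pos: [0.5389, -0.3705, 0.1368]
tool_rot: [1.0, -0.001, 0.001, 0.001]
ft_force: [-0.1, 0.8, -0.1]
grip_width: 0.0299
```

drive_tool:
  rows: "30 0 0 0 0;30 0 0 0 0;30 0 0 0 0"

```text
clock: 27.15
eef_pos: [0.5363, -0.3672, 0.1379]
tool_rot: [1.0, 0.0, -0.0, -0.0]
ft_force: [-0.6, -0.2, -0.1]
grip_width: 0.0299
```

```bash
python3 -c "
from h import *
c=wrist('w9'); find(c,462,-289,29,41);find(c,602,-313,3,67);to(602,-313,30)"
```

```text
expected px 196 112 fit xy [ 462.4 -288.5] axes [40.9 41.1] want 41 bbox [ 164   75   67   71 3628]
expected px 409 148 fit xy [ 602.6 -313.5] axes [67.  67.1] want 67 bbox [ 363   98   96   98 7311]
t 27.2 tcp [ 536.4 -367.3  138. ] xaxis [ 1.e+00  4.e-04 -2.e-04] zaxis [-2.e-04  2.e-04 -1.e+00] shift [ 65.6 -54.3 108. ] grip 29.9 F [-0.2  0.3  0.1]
```

View pics/w9.png

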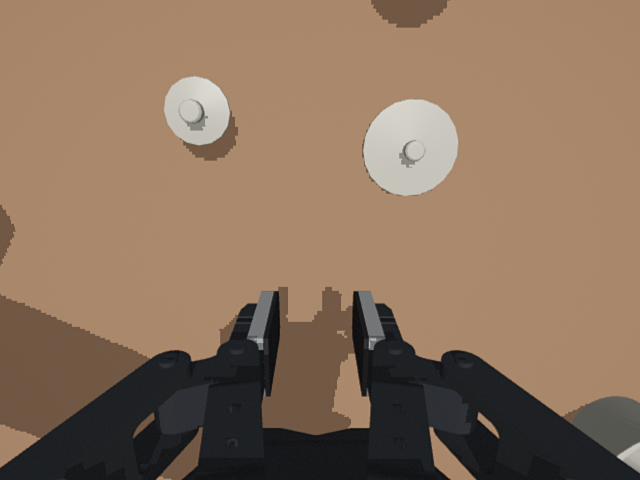

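Lid 1 is on crucible 1, offset about 1 mm, with the full rim round. Now lid 3 at (602.5,-313.5).

drive_tool:
  rows: "30 12 -10 10 0;30 22 -18 20 0;30 22 -18 25 0;30 8 -7 25 0;30 2 -1 15 0;30 0 0 9 0;30 0 0 3 0;30 0 0 0 0;30 0 0 0 0;30 0 0 0 0"

```text
clock: 28.2
eef_pos: [0.6034, -0.3151, 0.0321]
tool_rot: [1.0, -0.0, 0.001, 0.001]
ft_force: [-0.6, -0.1, -0.1]
grip_width: 0.0304
```

```bash
python3 -c "
from h import *
to(602.5,-313.4,7)"
```

```text
t 28.2 tcp [ 603.4 -315.1   32.1] xaxis [ 1.     -0.001   0.0023] zaxis [ 0.0023 -0.0012 -1.    ] shift [-1.  -1.7 25.1] grip 30.4 F [-0.6 -0.1 -0.1]
```

drive_tool:
  rows: "30 -1 -1.7 10 0;30 0 0 8 0;30 0 0 4 0;30 0 0 2 0;30 0 0 0 0;30 0 0 0 0;30 0 0 0 0"

```text
clock: 28.9
eef_pos: [0.6023, -0.3125, 0.0069]
tool_rot: [1.0, 0.0, 0.0, 0.0]
ft_force: [0.7, 0.6, 0.3]
grip_width: 0.0303
```

```bash
python3 -c "
from h import *
to(602.5,-313.4,7)"
```

```text
t 28.9 tcp [ 602.3 -312.5    6.9] xaxis [1.e+00 1.e-04 7.e-04] zaxis [ 7.e-04 -3.e-04 -1.e+00] shift [ 0.2  0.9 -0.1] grip 30.3 F [0.7 0.6 0.3]
```

drive_tool:
  rows: "30 0 0.8 0 0;0 0 0 0 0;0 0 0 0 0;0 0 0 0 0;0 0 0 0 0;0 0 0 0 0;0 0 0 0 0;0 0 0 -2 0;0 0 0 -10 0;0 0 0 -30 0;0 0 0 -40 0;0 0 0 -40 0"

```text
clock: 30.1
eef_pos: [0.6013, -0.3127, 0.1294]
tool_rot: [1.0, 0.0, -0.001, -0.001]
ft_force: [0.9, 0.3, -0.2]
grip_width: 0.0102
```

drive_tool:
  rows: "0 0 -15 -20 0;0 0 -30 0 0;0 0 -35 0 0;0 0 -35 0 0;0 0 -30 0 0;0 0 -13 0 0;0 0 -5 0 0;0 0 0 0 0;0 0 0 0 0;0 0 0 0 0"

```text
clock: 31.1
eef_pos: [0.6019, -0.1516, 0.1484]
tool_rot: [1.0, -0.001, -0.0, 0.0]
ft_force: [-0.3, -0.5, -0.0]
grip_width: 0.01
```

```bash
python3 -c "
from h import *
c=wrist('w10'); find(c,603.5,-62,42,58);to(603,-62,60)"
```

```text
expected px 318 92 fit xy [604.1 -63.1] axes [57.1 57.8] want 58 bbox [ 272   42   95  102 7527]
t 31.1 tcp [ 601.9 -151.5  148.4] xaxis [ 1.0e+00 -1.8e-03 -1.0e-04] zaxis [-1.e-04 -2.e-04 -1.e+00] shift [  1.  -89.5  88.4] grip 10.2 F [-0.9 -0.2 -0.9]
```

View pics/w10.png

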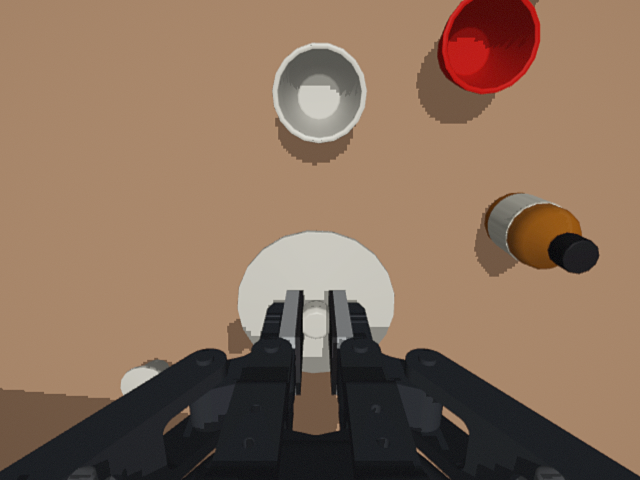

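Lid 3 is held level. Crucible_3 is at (604,-63), and the gap to the red cup is wide enough.

drive_tool:
  rows: "0 1 -12 0 0;0 1 -25 0 0;0 0 -30 0 0;0 0 -16 10 0;0 0 -6 25 0;0 0 0 28 0;0 0 0 15 0;0 0 0 8 0;0 0 0 2 0;0 0 0 0 0;0 0 0 0 0;0 0 0 0 0"

```text
clock: 32.35
eef_pos: [0.6048, -0.0614, 0.0617]
tool_rot: [1.0, -0.0, 0.001, 0.0]
ft_force: [-0.1, 0.1, -0.4]
grip_width: 0.0104
```

```bash
python3 -c "
from h import *
to(604,-62.4,50.5)"
```

```text
t 32.4 tcp [604.8 -61.4  61.7] xaxis [ 1.0e+00 -2.0e-04  2.3e-03] zaxis [ 2.3e-03 -2.0e-04 -1.0e+00] shift [-0.8  1.  11.2] grip 10.4 F [-0.1  0.1 -0.4]
```

drive_tool:
  rows: "0 0 1 3 0;0 0 0 4 0;0 0 0 3 0;0 0 0 0.5 0;0 0 0 0 0;0 0 0 0 0"

```text
clock: 32.95
eef_pos: [0.604, -0.0622, 0.05]
tool_rot: [1.0, 0.0, -0.0, 0.0]
ft_force: [0.3, 0.3, 0.6]
grip_width: 0.0098
```

drive_tool:
  rows: "0 0 0 1 0;0 0 0 0 0;0 0 0 0 0"

```text
clock: 33.25
eef_pos: [0.604, -0.0621, 0.0491]
tool_rot: [1.0, 0.0, 0.0, -0.0]
ft_force: [0.7, 0.9, -0.2]
grip_width: 0.0101
```

drive_tool:
  rows: "0 0 0 0.7 0;0 0 0 0 0;0 0 0 0 0"

```text
clock: 33.55
eef_pos: [0.6042, -0.0622, 0.049]
tool_rot: [1.0, 0.0, 0.0, 0.0]
ft_force: [-0.5, -0.1, 4.9]
grip_width: 0.01
```

Contact (+4.9 N). I release, rise, and move away for the last check.

drive_tool:
  rows: "13 0 0 0 0;18 0 0 0 0;30 0 0 0 0;30 0 0 0 0;30 0 0 -5 0;30 0 0 -20 0;30 0 0 -40 0;30 0 0 -40 0;30 -15 25 0 0;30 -20 40 0 0;30 -10 25 0 0;30 0 0 0 0"

```text
clock: 34.75
eef_pos: [0.5576, -0.1552, 0.1539]
tool_rot: [1.0, -0.002, -0.0, 0.001]
ft_force: [0.1, 0.6, 0.4]
grip_width: 0.0299
```

drive_tool:
  rows: "30 0 0 0 0;30 0 0 0 0;30 0 0 0 0"

```text
clock: 35.05
eef_pos: [0.5594, -0.1511, 0.1533]
tool_rot: [1.0, 0.001, 0.0, -0.0]
ft_force: [0.1, -0.2, -0.7]
grip_width: 0.0299
```

```bash
python3 -c "
from h import *
c=wrist('w11'); find(c,604,-63,45,67)"
```

```text
expected px 389 95 fit xy [603.8 -62.5] axes [66.9 67. ] want 67 bbox [  334    34   111   117 10088]
```

drive_tool:
  rows: "30 -25 20 -10 0;30 -40 35 -10 0;30 -40 35 -10 0;30 -40 35 -10 0;30 -40 35 0 0;30 -25 35 0 0;30 -10 20 0 0;30 0 0 0 0;30 0 0 0 0;30 0 0 0 0"

```text
clock: 36.1
eef_pos: [0.3511, -0.3561, 0.1909]
tool_rot: [1.0, 0.001, -0.0, -0.0]
ft_force: [-0.4, -0.1, 0.1]
grip_width: 0.0296
```

```bash
python3 -c "
from h import *
a=bot.camera('scene')['image'];c=bot.camera('top');save('end',a);save('endt',c['image'])
for p in [(462,-289,29,41),(459.5,338,37,54),(604,-63,45,67),(459.5,92,53,80)]: find(c,*p)
"
```

```text
expected px 488 321 fit xy [ 461.2 -286.5] axes [41.5 42.7] want 41 bbox [475 310  25  24 463]
expected px 134 319 fit xy [457.5 337.8] axes [54.7 55.6] want 54 bbox [119 305  32  32 794]
expected px 361 240 fit xy [602.8 -61.2] axes [67.7 68. ] want 67 bbox [ 342  222   38   38 1152]
expected px 272 321 fit xy [458.4  93.2] axes [80.4 81.6] want 80 bbox [ 248  299   48   47 1770]
```

View pics/end.png

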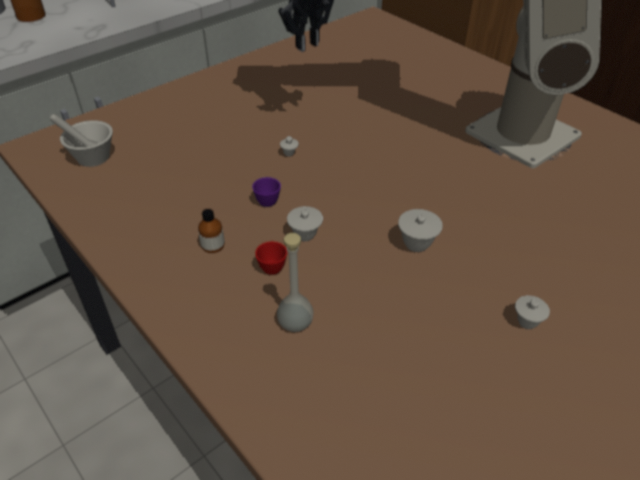

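All four lids are on level, at (289,145), (532,308), (305,220) and (420,225). The bottle and flask have not moved, and the arm is clear.

```bash
python3 -c "
from h import *
print(bot.job_done())"
```

```text
the job is handed in; nothing more can be done
None
```

All four lids are on their own crucibles, button up, and the job was handed in at about 36 s of the 102 s allowed. I gripped each lid by its button and lowered it until it touched the rim (a rise of 4 to 6 N), then released it and backed away.

- **Centring:** after each release, the wrist camera showed the lid within about 2 mm of where I had measured its crucible, against the 8 mm limit. The visible outlines matched the lid sizes of 41, 54, 67 and 80 mm, so they looked level. I had no direct measurement of tilt.
- **Top camera:** its final fixes differ from the wrist camera's by up to about 2 mm, which is within calibration error. It showed all four lidded crucibles at their starting places.
- **Crucible 4:** I located it from its visible rim edge and the top view, because the held lid hid most of it. Its offset is therefore a little less certain than the others.
- **Surroundings:** the last scene picture shows the brown bottle, the flask and the red and purple cups where they were, with the arm clear of everything. No check failed.

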